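# Put the ink stone away in the slide-top display case

### The arm

A 6-joint arm with a two-finger parallel gripper is mounted at the origin on a cart in front of the work surface, level with it; the furniture and walls round the work are solid. World frame = base frame: x ahead of the robot, y to its left, z up, the work surface at z = 0. Lengths are in m, angles in rad, forces in N, time in s.
With the tool pointing down it reaches from about 0.35 to 0.875 m from the base axis. Payload 15.5 kg.
Tool frame: the origin (TCP) lies midway between the tips of the shut fingers; the grasp point (between the pads) lies 19 mm behind it; z points along the fingers, y is the direction in which the jaws open and shut (so a half turn about z gives the same grasp; the last joint's range is limited). The gripper opens to 85 mm and grips with 20 to 120 N. Pads are 22 mm wide; open, the fingers measure 114 mm over their backs; the gripper's body (76 mm by 85 mm) begins 54 mm behind the grasp point. The pads swing forward as they close: fully open they stand 13 mm farther back than shut.
Start: joints at [1.185, 0.494, 1.345, -0, 1.302, -0.096], TCP at [0.179, 0.599, 0.231] pointing down, gripper open.
Joint ranges: [-2.91, 2.91], [-0.82, 2.16], [0.22, 2.67], [-1.22, 4.37], [0.12, 2.79], [-3.08, 3.08]. Speed limits (rad/s): [1.89, 1.89, 2.57, 3.01, 3.01, 3.01].

### API

Orientations are given as a rotation vector (axis times angle).
In Python, from cell import robot, grab_frame, camera_params, job gives the robot as it stands.
- The arm moves only by the tool servo_tool, never from a script. Its argument "rows" is a list of rows, each a list of 7 numbers: the turn, a rotation vector about the tool's x, y, z in degrees, then the shift along the tool's x, y, z in mm, then the closure, from -1 (fully open) to 1 (shut), so that 0 is half open. A call has 1 to 12 rows; each row shifts and turns the commanded pose from where the row before left it, along the tool's axes as they then stand; what a row does not reach is not made up. A row lasts 1/8 s, in which the tool goes at most 62.5 mm and 10.7 degrees, less where a joint would pass 70% of its speed; a pose out of reach is approached as far as the arm can. A call with a gripper value outside its range is refused whole. The fingers move at their own pace and stop on an object; the grip force is fixed at half the most. Time passes only in rows, so rows that do not move let the fingers close. It gives the time, the measured TCP pose, the force and the opening at its end, in the units of the state.
- robot.observe(): the state, without advancing time (a new reading comes with each control period).
- grab_frame(name): name is "scene" or "top" or "wrist"; returns the picture (420x560x3 uint8, red, green, blue); there is no depth.
- camera_params(name): a dict with "fx", "fy", "cx", "cy" (pixels), "R" (3x3) and "t" (3): a world point X has camera coordinates R X + t. Camera axes: x right, y down, z forward; pixel columns grow to the right and rows downward; lengths in m; the calibration is good to about 2 mm. A picture is of the moment at which its call begins: read the wrist's pose just before it. camera_params takes no time and is no camera call; for the wrist camera it gives the pose at the moment of the call.
- job.job_done(): hands the job in, once; it reports no verdict.
The state is a dict: "time_s": time; "q": joint angles; "qd": joint speeds; "effort": joint torques, N m; "position": TCP position; "tcp_rot": TCP orientation; "wrist_force": force on the tool from outside, world axes, zero at the start; "ft_torque": the same for the moment, N m; "grip_width": finger opening in m.
Only numpy, scipy, OpenCV 4.12 (cv2) and the standard library are available. Lean on these libraries where they do the work, as an engineer would, in place of code of your own. Each camera call takes 0.05 s, during which the arm holds its last target. There are 200 camera calls.

### The job

First lift the bamboo brush off the open display case and lay it flat on a free bit of the bench. Then lower the black ink stone gently, without dropping it, to lie flat on the floor of the case's open bay, and slide the case's door fully shut against the end frame. Leave the mortar, dropper bottle, glass muller and pink jar where they stand, and never shove the brush with the door.

Things in the scene. Friction and masses are not known exactly. Their poses are not given: they have to be found in the camera images.
- case: low wooden display case fixed to the bench, 144 (own x) x 336 (own y) x 50 mm to the tops of its side rails; origin at the centre of its underside. The end walls rise to 60 mm; walls 12 mm thick. The half toward own +y is the open bay, the half toward own -y a display glazed just below the rail tops. Own y lies within 0.35 rad of world y
- bay (a point): centre of the floor of the case's open bay, 8 mm above the bench; axes as the case. The bay is 150 mm along y and 120 mm wide along x between walls that rise 50 mm above the bench (60 mm at the +y end)
- door (a joint): sliding door on top of the case, m: 0 = shut against the case's +y end wall, 0.15 = fully open, over the glazed half; it opens toward the case's -y. The clear gap at the bay's +y end equals this value. It stays where it is left; about 2 N moves it. Starts 0.095 to 0.15 open
- door_pull (a point): centre of the door's orange upright pull, 60 mm along the case's x, 14 mm along its y, from the door's top to 89 mm above the bench; rides with the door, axes as the case. The door is a pale metal frame with a clear pane, 154 (x) x 162 (y) x 6 mm, top 57 mm above the bench, with the pull at its centre
- stone_center (a point): centre of the black oval ink stone, 63 (own x) x 99 (own y) x 21 mm high, 0.2 to 0.4 kg; it lies flat on the bench to the left or right of the case, at any turn; grasp it across its 63 mm
- brush_mid (a point): balance point of the bamboo brush, at mid thickness: 11 mm thick, 258 mm long along its own y (from 139 mm behind this point to 119 mm before it), own z up. It lies across both side rails of the case over the open bay, roughly along the case's x, underside 50 mm above the bench; it does not roll easily. Grasp across its 11 mm
- white_mortar_center (a point): centre of the white mortar, 85 mm across, 49 mm high, on the bench on the other side of the case from the stone; bystander
- amber_bottle_center (a point): centre of the amber dropper bottle, 28 mm across, 86 mm high, stands off one end of the ink stone; bystander
- muller_center (a point): centre of the clear glass muller, 61 mm across, 80 mm high, stands on the robot's side of the case; bystander
- pink_jar_center (a point): centre of the stoppered jar of pink pigment, 27 mm across, 61 mm high, near the mortar; bystander. Apart from the things listed, the bench is clear between x = 0.30 and 0.62, y = -0.45 and 0.45

How it is judged:
On the way, in this order (a step that is already met when the one before it is completed fails the run):
1. the brush has been lifted clear of the case (30 mm above where it lay) (height (world z) of brush_mid above 0.085 m), for 0.1 s.
2. the ink stone lies in the bay (height (world z) of stone_center below 0.026 m and angle between stone_center's own z axis and vertical below 0.1 rad and y of stone_center in the frame of bay between -0.06 and 0.06 m and x of stone_center in the frame of bay between -0.04 and 0.04 m), for 0.2 s.
At the end, for the whole second after the job is handed in: The door is shut to within 4 mm of the end frame; the ink stone lies flat (within 0.1 rad) on the floor of the bay; the brush lies flat on the bench (its middle less than 12 mm up), both at rest; the bystanders stand within 20 mm of where they stood (all of step 2 and value of joint door below 0.004 m and height (world z) of brush_mid below 0.012 m and linear speed of stone below 0.02 m/s and linear speed of brush below 0.03 m/s); the robot touches nothing.
It fails at once if the mortar, dropper bottle, muller or jar is shoved more than 20 mm or knocked over (distance of any of white_mortar_center, amber_bottle_center, muller_center, pink_jar_center from where it was at the start of the episode above 0.02 m or angle between any of white_mortar_center, amber_bottle_center, muller_center, pink_jar_center's own z axis and vertical above 0.5 rad).
It fails at once if the door shoves the brush (more than 1.5 N) (contact force between door and brush above 1.5 N).
It fails at once if the ink stone is dropped into the bay (it falls faster than 0.6 m/s inside the case) (linear speed of stone above 0.6 m/s and height (world z) of stone_center below 0.05 m and horizontal distance between stone_center and bay below 0.08 m).
It also fails if it takes over 72 s, if anything falls off the work surface, if the arm or the gripper's body presses on something with over 40 N, if the wrist force passes 120 N, or if a joint passes its speed limit or range.

## Working session

There is one attempt and no reset: what is moved stays moved. The work goes in short steps, Python scripts to look and compute and a tool call to move; the robot and the scene stay as the last step left them, time stands still between calls to the robot, and variables do not carry over. Pictures are saved under pics/ and viewed, on a budget of 10 in all, crops included, one or two more only if the job needs it, and the job is handed in when it is done.

Besides the shell and the picture viewer there is one more tool, called after ">>>" as a command line: name --pt "numbers of a row" for each row, then --argument value for the rest. servo_tool: Moves the arm, as the interface text tells. Its arguments: {"type":"object","properties":{"rows":{"type":"array"}},"required":["rows"]}

```bash
mkdir -p pics
cat > h.py <<'E'
import numpy as np,cv2
from scipy.spatial.transform import Rotation as Ro
from cell import robot,grab_frame,camera_params,job
def snap(n,f,crop=None,s=1):
    im=grab_frame(n)[:,:,::-1]
    if crop: im=im[crop[1]:crop[3],crop[0]:crop[2]]
    if s!=1: im=cv2.resize(im,None,fx=s,fy=s,interpolation=cv2.INTER_CUBIC)
    cv2.imwrite('pics/'+f,im)
def px2w(p,uv,z):
    R=np.array(p['R']);t=np.array(p['t']);c=-R.T@t
    d=R.T@np.array([(uv[0]-p['cx'])/p['fx'],(uv[1]-p['cy'])/p['fy'],1])
    return c+d*(z-c[2])/d[2]
def w2px(p,X):
    c=np.array(p['R'])@np.array(X)+np.array(p['t']);return [p['fx']*c[0]/c[2]+p['cx'],p['fy']*c[1]/c[2]+p['cy']]
E
python3 - <<'E'
from h import *
snap('top','top0.png',None,1.4);snap('scene','scene0.png')
for n in('top','scene'):
    p=camera_params(n);print(n,p['fx'],-np.array(p['R']).T@np.array(p['t']),np.round(p['R'],2).tolist())
s=robot.observe();print(s['position'],s['tcp_rot'],Ro.from_rotvec(s['tcp_rot']).as_matrix().round(3))
E
```

```text
top 509.60457941553267 [0.42862345 0.0435553  1.42784362] [[-0.01, -1.0, 0.02], [-1.0, 0.01, -0.07], [0.07, -0.02, -1.0]]
scene 429.268983597135 [-0.16384776 -0.90753081  0.65890802] [[0.81, -0.59, 0.02], [-0.25, -0.37, -0.9], [0.54, 0.72, -0.44]]
[0.17847879 0.59863445 0.23075728] [-4.53574919e-01 -3.10842869e+00  1.69230669e-03] [[-0.958  0.286 -0.   ]
 [ 0.286  0.958 -0.001]
 [ 0.    -0.001 -1.   ]]
```

View pics/top0.png

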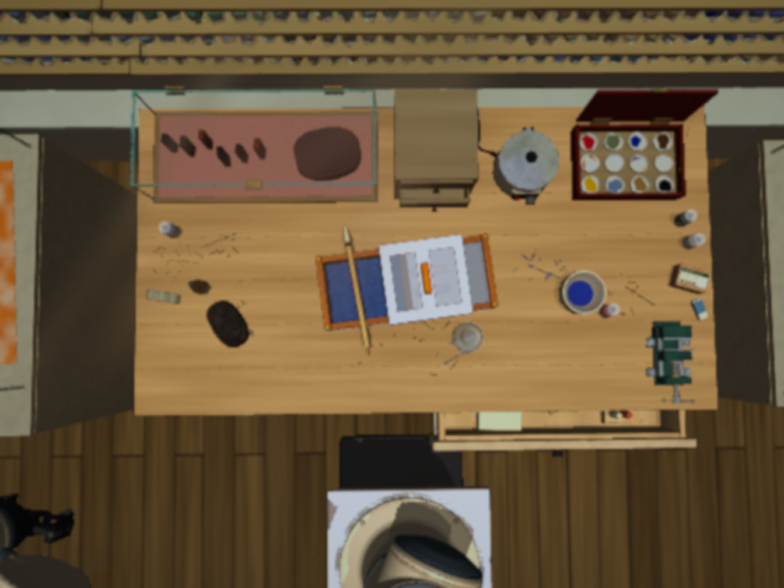

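View pics/scene0.png

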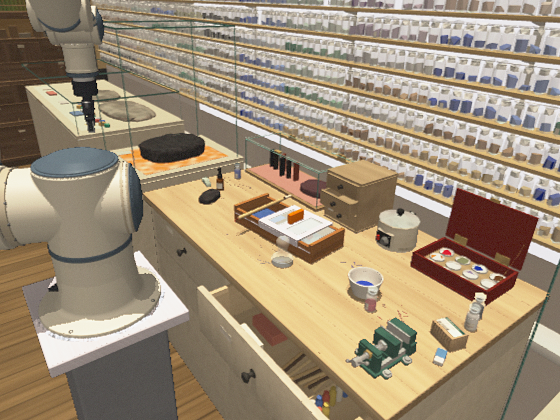

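The top view shows the case at about (407,282), the brush from (347,230) to (367,345), the stone at (228,324), the bottle at (200,287) and the muller at (467,337). The mortar is at (583,292) and the jar at (610,310). I'll enlarge the case and stone area.

Run:
```python
from h import *
snap('top','top1.png',(135,155,365,255),3.4)
```

```text
(no output)
```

View pics/top1.png

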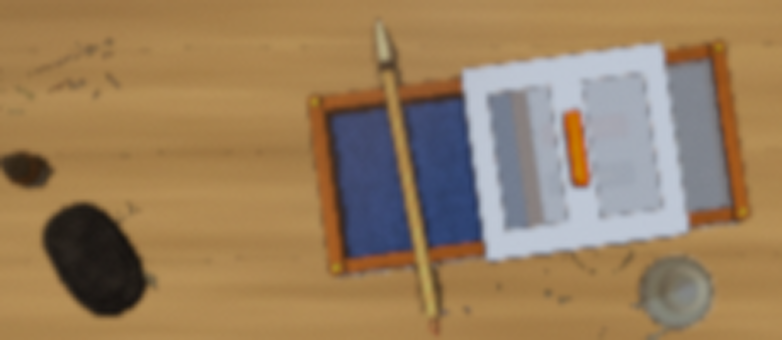

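Run:
```python
from h import *
p=camera_params('top')
W=lambda u,v,z:px2w(p,(135+u/3.4,155+v/3.4),z)
c=[W(*a,.06) for a in((311,97),(335,272),(746,217),(724,42))]
print('case len',np.linalg.norm(c[0]-c[3]),np.linalg.norm(c[1]-c[2]),np.linalg.norm(c[0]-c[1]),np.linalg.norm(c[2]-c[3]))
C=sum(c)/4;y=(c[0]+c[1]-c[2]-c[3]);y=y[:2]/np.linalg.norm(y[:2]);th=np.arctan2(-y[0],y[1]);x=np.array([y[1],-y[0]])
print('C',C,'th',th,np.degrees(th),'x',x,'y',y)
print('bay', C[:2]+y*.081, [ (np.array([0,0])+x*a+y*b+C[:2]).round(3) for a in(-.072,.072) for b in (.006,.156)])
P=(W(571,112,.089)+W(580,186,.089))/2; d=P[:2]-C[:2]; print('pull',P,'in case',d@x,d@y)
# shut pull y in case: 
print('door open est', (.156-.081)-d@y)
b=[W(378,18,.058),W(436,330,.055)];print('brush',b,np.linalg.norm(b[0]-b[1]),(b[0]+b[1])/2)
m=(b[0]+b[1])/2;print('brush mid in case',(m[:2]-C[:2])@x,(m[:2]-C[:2])@y)
s=[W(70,207,.015),W(120,314,.015)];print('stone',s,np.linalg.norm(s[0]-s[1]),(s[0]+s[1])/2, W(95,259,.015))
print('bottle',W(45,170,.03),W(25,168,.05),'muller',W(676,291,.05))
def g(u,v,z):return px2w(p,(u/1.4,v/1.4),z)
print('mortar',g(583,292,.045),'jar',g(610,310,.05))
```

```text
case len 0.33185760521664703 0.32787190392905124 0.14012443623235887 0.14085167892018022
C [ 5.54016039e-01 -2.40485314e-04  6.00000000e-02] th 0.12543783819456086 7.187058719793256 x [0.99214298 0.12510914] y [-0.12510914  0.99214298]
bay [0.5438822 0.0801231] [array([ 0.482, -0.003]), array([0.463, 0.146]), array([0.625, 0.015]), array([0.606, 0.164])]
pull [ 0.55704743 -0.03501195  0.089     ] in case -0.0013426556281423314 -0.03487751580107491
door open est 0.10987751580107491
brush [array([0.66612599, 0.11954248, 0.058     ]), array([0.41763536, 0.07494116, 0.055     ])] 0.2524794419698442 [0.54188067 0.09724182 0.0565    ]
brush mid in case 0.0001559098032736326 0.09823463286428695
stone [array([0.51985328, 0.37279854, 0.015     ]), array([0.43265425, 0.33165262, 0.015     ])] 0.09641917939395568 [0.47625376 0.35222558 0.015     ] [0.47738266 0.35219377 0.015     ]
bottle [0.54892986 0.38964396 0.03      ] [0.54892708 0.40052397 0.05      ] muller [ 0.44670472 -0.11590793  0.05      ]
mortar [ 0.5321072  -0.34422652  0.045     ] jar [ 0.49622907 -0.39454221  0.05      ]
```

```bash
cat >> h.py <<'E'
def plan(x,y,z,yaw):
    "yaw: world angle (deg) of tool y. prints turn about tool z (do first, deg) then shift in tool axes after the turn, mm; also tilt"
    s=robot.observe();R=Ro.from_rotvec(s['tcp_rot']).as_matrix();p=np.array(s['position'])
    cur=np.degrees(np.arctan2(R[1,1],R[0,1]));d=yaw-cur
    c,sn=np.cos(np.radians(yaw)),np.sin(np.radians(yaw))
    T=np.array([[-sn,c,0],[c,sn,0],[0,0,-1.]]);T[:,0]=np.cross(T[:,1],T[:,2])
    print('t',round(s['time_s'],2),'pos',p.round(4),'yaw',cur.round(1),'tilt',np.round(R[:2,2],3),'q6',round(s['q'][5],2),'F',np.round(s['wrist_force'],1),'w',round(s['grip_width'],4))
    print('turn z',-d,'shift',(T.T@(np.array([x,y,z])-p)*1000).round(1))
E
python3 -c "
from h import *
plan(.542,.097,.15,97.2)"
```

```text
t 0.15 pos [0.1785 0.5987 0.2308] yaw 73.4 tilt [-0.    -0.001] q6 -0.1 F [-0.4  0.3 -0.2] w 0.0853
turn z -23.803833690204954 shift [-297.8 -543.3   80.8]
```

>>> servo_tool --pt "0 0 -8 0 0 0 0" --pt "0 0 -8 0 0 0 0" --pt "0 0 -7.8 0 0 0 0" --pt "0 0 0 -20 -36 0 0" --pt "0 0 0 -20 -36 0 0" --pt "0 0 0 -20 -36 0 0" --pt "0 0 0 -20 -36 0 0" --pt "0 0 0 -20 -36 0 0" --pt "0 0 0 -20 -36 0 0" --pt "0 0 0 -20 -36 0 0" --pt "0 0 0 -20 -36 0 0" --pt "0 0 0 -20 -36 0 0"

```text
time_s: 1.65
position: [0.3984, 0.2989, 0.2312]
tcp_rot: [0.197, -3.135, 0.0]
wrist_force: [0.6, 0.7, -0.1]
grip_width: 0.0424
```

```bash
python3 -c "
from h import *
plan(.542,.097,.15,97.2)"
```

```text
t 1.65 pos [0.3984 0.2989 0.2312] yaw 97.2 tilt [-0. -0.] q6 -1.17 F [ 0.6  0.7 -0.1] w 0.0424
turn z -0.00023055787572445752 shift [-117.2 -218.3   81.2]
```

>>> servo_tool --pt "0 0 0 -20 -37 0 0" --pt "0 0 0 -20 -37 10 0" --pt "0 0 0 -20 -37 20 0" --pt "0 0 0 -20 -37 20 0" --pt "0 0 0 -20 -36 20 0" --pt "0 0 0 -17 -34 11 0" --pt "0 0 0 0 0 0 0"

```text
time_s: 2.52
position: [0.5419, 0.0964, 0.1492]
tcp_rot: [0.193, -3.135, 0.0]
wrist_force: [-0.3, 1.0, 0.1]
grip_width: 0.0423
```

```bash
python3 -c "
from h import *
plan(.542,.097,.049,97.2)
snap('wrist','w1.png')
p=camera_params('wrist');print(w2px(p,(.542,.097,.055)),w2px(p,(.666,.1195,.055)),w2px(p,(.4176,.075,.055)))"
```

```text
t 2.52 pos [0.5419 0.0964 0.1492] yaw 97.0 tilt [-0.001 -0.   ] q6 -1.63 F [-0.3  1.   0.1] w 0.0423
turn z -0.15280364331768226 shift [-1.000e-01  5.000e-01  1.002e+02]
[np.float64(277.1703731477844), np.float64(207.7675884917537)] [np.float64(284.95132456945805), np.float64(341.3495433075335)] [np.float64(267.61088887510186), np.float64(29.344695384079813)]
```

View pics/w1.png

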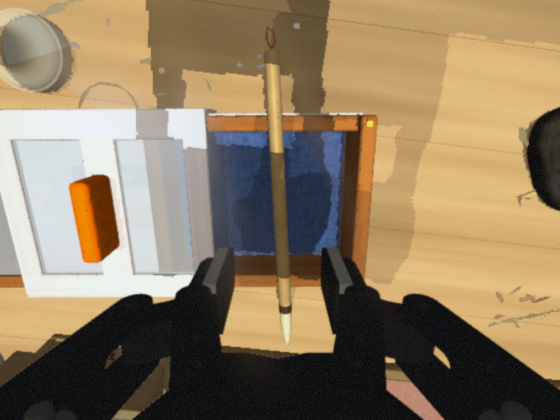

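The wrist view shows the brush from (270,35) to (287,345), midway between the jaws and where predicted. I'm descending to grip it.

>>> servo_tool --pt "0 0 -3 0 0 25 0" --pt "0 0 0 0 0 25 0" --pt "0 0 0 0 0 25 0" --pt "0 0 0 0 0 15 0" --pt "0 0 0 0 0 10 0" --pt "0 0 0 0 0 0 0.5" --pt "0 0 0 0 0 0 1" --pt "0 0 0 0 0 0 1" --pt "0 0 0 0 0 0 1" --pt "0 0 0 0 0 0 1" --pt "0 0 0 0 0 0 1"

```text
time_s: 3.95
position: [0.5415, 0.0985, 0.051]
tcp_rot: [-0.279, 3.128, 0.0]
wrist_force: [-1.9, 0.3, 7.9]
grip_width: 0.0081
```

>>> servo_tool --pt "0 0 0 0 0 -10 1" --pt "0 0 0 0 0 -20 1" --pt "0 0 0 0 0 -20 1" --pt "0 0 0 0 0 -20 1" --pt "0 0 0 0 0 -20 1" --pt "0 0 0 0 0 0 1" --pt "0 0 0 0 0 0 1"

```text
time_s: 4.82
position: [0.5409, 0.0984, 0.1401]
tcp_rot: [0.279, -3.129, 0.0]
wrist_force: [-0.0, 0.5, -1.0]
grip_width: 0.0082
```

```bash
python3 -c "
from h import *
plan(.485,.24,.1,100)
snap('wrist','w2.png')"
```

```text
t 4.83 pos [0.5409 0.0984 0.1401] yaw 100.2 tilt [-0. -0.] q6 -1.68 F [-0.   0.5 -1. ] w 0.0082
turn z 0.193903215723779 shift [ 30.5 149.2  40.1]
```

View pics/w2.png

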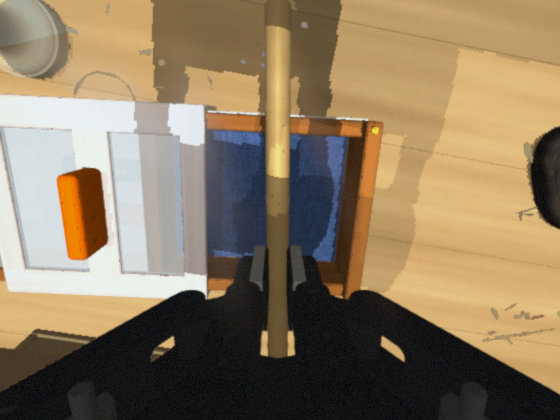

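The brush is held between the fingertips and clear of the case. I'm carrying it to the free strip at about y = 0.24.

>>> servo_tool --pt "0 0 0 6 25 0 1" --pt "0 0 0 6 31 0 1" --pt "0 0 0 6 31 0 1" --pt "0 0 0 6 31 0 1" --pt "0 0 0 6 31 0 1" --pt "0 0 0 0 0 20 1" --pt "0 0 0 0 0 30 1" --pt "0 0 0 0 0 30 1" --pt "0 0 0 0 0 25 1" --pt "0 0 0 0 0 15 1" --pt "0 0 0 0 0 10 1" --pt "0 0 0 0 0 0 1"

```text
time_s: 6.38
position: [0.4851, 0.2397, 0.01]
tcp_rot: [0.279, -3.129, 0.0]
wrist_force: [0.0, -0.1, 0.3]
grip_width: 0.0081
```

>>> servo_tool --pt "0 0 0 0 0 2 1" --pt "0 0 0 0 0 2 1" --pt "0 0 0 0 0 0 1" --pt "0 0 0 0 0 0 1"

```text
time_s: 6.88
position: [0.4853, 0.2398, 0.0065]
tcp_rot: [-0.279, 3.129, 0.0]
wrist_force: [0.2, -0.7, -0.2]
grip_width: 0.0085
```

>>> servo_tool --pt "0 0 0 0 0 2 1" --pt "0 0 0 0 0 2 1" --pt "0 0 0 0 0 1 1" --pt "0 0 0 0 0 0 1" --pt "0 0 0 0 0 0 1"

```text
time_s: 7.5
position: [0.4852, 0.2398, 0.0013]
tcp_rot: [0.279, -3.129, 0.0]
wrist_force: [-0.3, 0.6, -0.2]
grip_width: 0.0082
```

>>> servo_tool --pt "0 0 0 0 0 1 1" --pt "0 0 0 0 0 0 1" --pt "0 0 0 0 0 0 0.7" --pt "0 0 0 0 0 0 0.4" --pt "0 0 0 0 0 0 0.2" --pt "0 0 0 0 0 0 0.2" --pt "0 0 0 0 0 -10 0.2" --pt "0 0 0 0 0 -30 0.2" --pt "0 0 0 0 0 -40 0.2" --pt "0 0 0 0 0 -40 0.2" --pt "0 0 0 0 0 0 0.2"

```text
time_s: 8.88
position: [0.4868, 0.2403, 0.1236]
tcp_rot: [-0.279, 3.124, 0.002]
wrist_force: [0.2, -0.7, -1.0]
grip_width: 0.0343
```

```bash
python3 -c "
from h import *
plan(.556,-.035,.120,97.2)
snap('wrist','w3.png')"
```

```text
t 8.88 pos [0.4868 0.2403 0.1236] yaw 100.2 tilt [0.005 0.002] q6 -1.4 F [ 0.2 -0.7 -1. ] w 0.0343
turn z 3.0003945306526703 shift [ -34.2 -281.9    3.6]
```

View pics/w3.png

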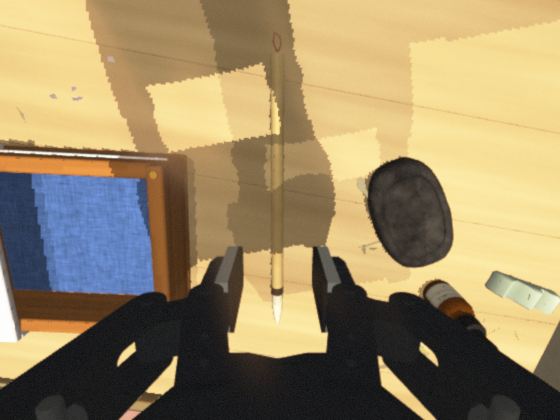

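The brush lies flat from (277,40) to (278,320). The stone is centred at about (411,212) and the bottle is at (450,300). Next I'll measure the stone from this view and move to the door pull.

```bash
python3 -c "
from h import *
p=camera_params('wrist')
for uv in((397,157),(428,268),(411,212),(370,190),(451,235)):print(uv,px2w(p,uv,.012))
im=cv2.imread('pics/w3.png');g=cv2.cvtColor(im,cv2.COLOR_BGR2GRAY)[140:285,355:470]
m=(cv2.GaussianBlur(g,(5,5),0)<85).astype(np.uint8)
c=max(cv2.findContours(m,0,2)[0],key=cv2.contourArea)[:,0]+[355,140]
w=np.array([px2w(p,q,.012)[:2] for q in c],np.float32)*1000
print(len(c),cv2.fitEllipse(w),cv2.minAreaRect(w))
p=camera_params('top');print(w2px(p,(.478,.352,.012)))
"
```

```text
(397, 157) [0.43275611 0.32737827 0.012     ]
(428, 268) [0.52309773 0.38258101 0.012     ]
(411, 212) [0.47534065 0.35214541 0.012     ]
(370, 190) [0.46296445 0.31313954 0.012     ]
(451, 235) [0.48928347 0.39227887 0.012     ]
142 ((478.11981201171875, 351.8195495605469), (62.85978698730469, 103.8521728515625), 127.21075439453125) ((478.1949768066406, 351.3699951171875), (100.42766571044922, 62.114627838134766), 36.858009338378906)
[np.float64(163.2508956912253), np.float64(230.98800424268416)]
```

>>> servo_tool --pt "0 0 3 0 0 -20 0.2" --pt "0 0 0 -4 -35 0 0.2" --pt "0 0 0 -4 -35 0 0.2" --pt "0 0 0 -4 -35 0 0.2" --pt "0 0 0 -4 -35 0 0.2" --pt "0 0 0 -5 -35 0 0.2" --pt "0 0 0 -5 -36 0 0.2" --pt "0 0 0 -4 -36 0 0.2" --pt "0 0 0 -4 -35 0 0.2" --pt "0 0 0 0 0 0 0.2"

```text
time_s: 10.18
position: [0.5543, -0.0377, 0.1393]
tcp_rot: [0.193, -3.135, -0.0]
wrist_force: [1.2, 0.3, -0.5]
grip_width: 0.0342
```

```bash
python3 -c "
from h import *
plan(.556,-.035,.068,97.2)
snap('wrist','w4.png')"
```

```text
t 10.18 pos [ 0.5543 -0.0377  0.1393] yaw 97.1 tilt [-0.001 -0.   ] q6 -1.87 F [ 1.2  0.3 -0.5] w 0.0342
turn z -0.1481072999208095 shift [-2.   2.4 71.3]
```

View pics/w4.png

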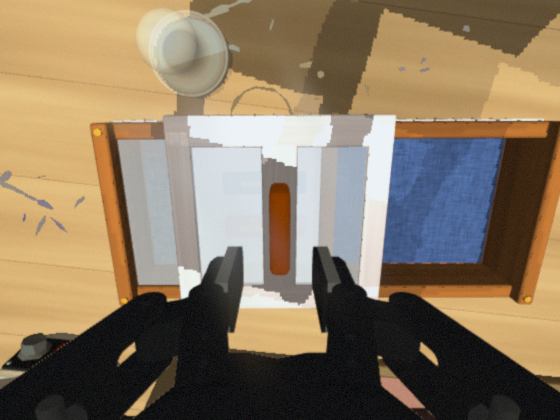

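The pull at (280,230) is centred between the jaws. I'll grip it and open the door fully.

>>> servo_tool --pt "0 0 0 -2 2 25 0.2" --pt "0 0 0 0 0 25 0.2" --pt "0 0 0 0 0 15 0.2" --pt "0 0 0 0 0 5 0.2" --pt "0 0 0 0 0 0 0.5" --pt "0 0 0 0 0 0 1" --pt "0 0 0 0 0 0 1" --pt "0 0 0 0 0 0 1" --pt "0 0 0 0 0 0 1"

```text
time_s: 11.35
position: [0.5563, -0.0336, 0.071]
tcp_rot: [-0.197, 3.134, -0.0]
wrist_force: [-2.3, 1.6, 8.1]
grip_width: 0.0125
```

>>> servo_tool --pt "0 0 0 0 -5 0 1" --pt "0 0 0 0 -10 0 1" --pt "0 0 0 0 -10 0 1" --pt "0 0 0 0 -8 0 1" --pt "0 0 0 0 -4 0 1" --pt "0 0 0 0 0 0 1" --pt "0 0 0 0 0 0 1"

```text
time_s: 12.22
position: [0.5611, -0.0707, 0.071]
tcp_rot: [-0.197, 3.134, -0.001]
wrist_force: [-1.7, -2.4, 6.6]
grip_width: 0.0127
```

>>> servo_tool --pt "0 0 0 0 0 0 0.5" --pt "0 0 0 0 0 0 0.2" --pt "0 0 0 0 0 0 0.2" --pt "0 0 0 0 0 -30 0.2" --pt "0 0 0 0 0 -40 0.2" --pt "0 0 0 0 0 -30 -1" --pt "0 0 -10 0 0 0 -1" --pt "0 0 -10 0 0 0 -1" --pt "0 0 -9.8 0 0 0 -1"

```text
time_s: 13.35
position: [0.5606, -0.0702, 0.1704]
tcp_rot: [-1.005, 2.976, -0.0]
wrist_force: [0.4, 0.1, 0.5]
grip_width: 0.0854
```

```bash
python3 -c "
from h import *
plan(.478,.352,.13,127)"
```

```text
t 13.35 pos [ 0.5606 -0.0702  0.1704] yaw 127.3 tilt [ 0. -0.] q6 -2.45 F [0.4 0.1 0.5] w 0.0854
turn z 0.32367307898211095 shift [-188.1  386.9   40.4]
```

>>> servo_tool --pt "0 0 0 -17 36 0 -1" --pt "0 0 0 -19 39 0 -1" --pt "0 0 0 -19 39 0 -1" --pt "0 0 0 -19 39 0 -1" --pt "0 0 0 -19 39 0 -1" --pt "0 0 0 -19 39 0 -1" --pt "0 0 0 -19 39 0 -1" --pt "0 0 0 -19 39 10 -1" --pt "0 0 0 -19 39 10 -1" --pt "0 0 0 -19 39 20 -1" --pt "0 0 0 0 0 0 -1"

```text
time_s: 14.72
position: [0.4764, 0.3541, 0.1288]
tcp_rot: [1.001, -2.976, 0.0]
wrist_force: [0.5, 0.4, 0.4]
grip_width: 0.0855
```

```bash
python3 -c "
from h import *
plan(.478,.352,0,127)
snap('wrist','w5.png')
p=camera_params('wrist');print(w2px(p,(.478,.352,.012)))"
```

```text
t 14.72 pos [0.4764 0.3541 0.1288] yaw 127.2 tilt [-0.002 -0.001] q6 -1.68 F [0.5 0.4 0.4] w 0.0855
turn z 0.1679119467340655 shift [  0.   -2.6 128.8]
[np.float64(276.79610663335075), np.float64(200.03804683470625)]
```

View pics/w5.png

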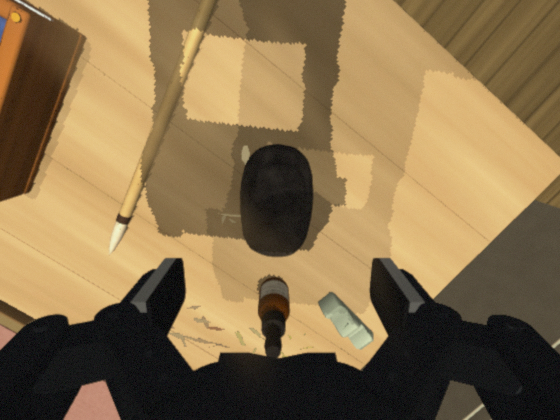

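The stone is square between the jaws at (277,200) and the bottle at (275,300) sits off its end, clear of the jaws. I'm descending on the stone.

>>> servo_tool --pt "0 0 0 0 -2.5 30 -1" --pt "0 0 0 0 0 30 -1" --pt "0 0 0 0 0 30 -1" --pt "0 0 0 0 0 20 -1" --pt "0 0 0 0 0 12 -1" --pt "0 0 0 0 0 8 -1" --pt "0 0 0 0 0 0 -1" --pt "0 0 0 0 0 0 -0.7"

```text
time_s: 15.78
position: [0.4798, 0.3501, 0.0009]
tcp_rot: [-0.996, 2.978, 0.0]
wrist_force: [-0.1, -0.5, 0.2]
grip_width: 0.0726
```

>>> servo_tool --pt "0 0 0 0 0 0 -0.5" --pt "0 0 0 0 0 0 -0.2" --pt "0 0 0 0 0 0 0.3" --pt "0 0 0 0 0 0 0.6" --pt "0 0 0 0 0 0 1" --pt "0 0 0 0 0 0 1"

```text
time_s: 16.52
position: [0.4796, 0.3505, 0.0014]
tcp_rot: [-0.997, 2.978, 0.001]
wrist_force: [-6.3, 1.7, 17.5]
grip_width: 0.0584
```

>>> servo_tool --pt "0 0 0 0 0 -5 1" --pt "0 0 0 0 0 -10 1" --pt "0 0 0 0 0 -20 1" --pt "0 0 0 0 0 -30 1" --pt "0 0 0 0 0 -35 1" --pt "0 0 0 0 0 -30 1" --pt "0 0 0 0 0 -20 1" --pt "0 0 0 0 0 0 1" --pt "0 0 0 0 0 0 1"

```text
time_s: 17.65
position: [0.479, 0.3497, 0.1496]
tcp_rot: [0.996, -2.978, 0.0]
wrist_force: [0.2, 0.6, -3.1]
grip_width: 0.0581
```

```bash
python3 -c "
from h import *
snap('wrist','w6.png')
plan(.544,.082,.15,7.2)"
```

```text
t 17.7 pos [0.4789 0.3496 0.1493] yaw 127.0 tilt [-0.001 -0.001] q6 -1.69 F [ 0.1  0.6 -2.4] w 0.058
turn z 119.79438713372228 shift [-273.7   31.    -0.7]
```

View pics/w6.png

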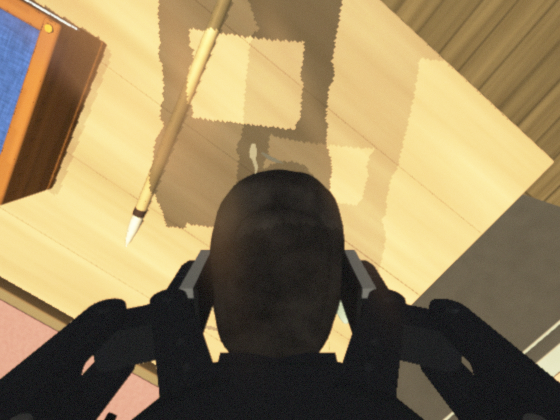

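The stone is gripped level, centred at about (277,260). I'm turning it to the case's axes and carrying it over the bay.

>>> servo_tool --pt "0 0 10 0 0 0 1" --pt "0 0 10 0 0 0 1" --pt "0 0 10 0 0 0 1" --pt "0 0 10 0 0 0 1" --pt "0 0 10 0 0 0 1" --pt "0 0 10 0 0 0 1" --pt "0 0 10 0 0 0 1" --pt "0 0 10 0 0 0 1" --pt "0 0 10 0 0 0 1" --pt "0 0 10 0 0 0 1" --pt "0 0 10 0 0 0 1" --pt "0 0 9.8 0 0 0 1"

```text
time_s: 19.2
position: [0.479, 0.3497, 0.1491]
tcp_rot: [-2.084, -2.35, 0.003]
wrist_force: [0.0, -0.2, -2.3]
grip_width: 0.058
```

>>> servo_tool --pt "0 0 0 -15 2 0 1" --pt "0 0 0 -27 3 0 1" --pt "0 0 0 -33 4 0 1" --pt "0 0 0 -35 4 0 1" --pt "0 0 0 -35 4 0 1" --pt "0 0 0 -35 4 0 1" --pt "0 0 0 -33 4 0 1" --pt "0 0 0 -28 3 0 1" --pt "0 0 0 -20 2 0 1" --pt "0 0 0 -13 1 0 1" --pt "0 0 0 0 0 0 1" --pt "0 0 0 0 0 0 1"

```text
time_s: 20.7
position: [0.5443, 0.0826, 0.1502]
tcp_rot: [-2.077, -2.357, 0.0]
wrist_force: [0.3, 0.6, -2.9]
grip_width: 0.0583
```

```bash
python3 -c "
from h import *
plan(.544,.082,.009,7.2)
snap('wrist','w7.png')"
```

```text
t 20.7 pos [0.5443 0.0826 0.1502] yaw 7.2 tilt [-0.  0.] q6 -0.08 F [ 0.3  0.6 -2.9] w 0.0583
turn z 0.038753348573033364 shift [ -0.5  -0.4 141.2]
```

View pics/w7.png

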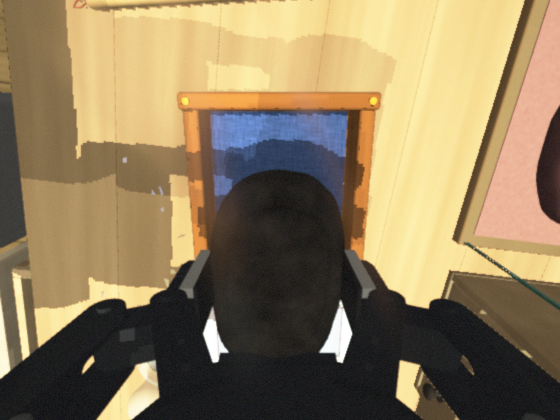

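Aligned: the end-wall corners at (184,101) and (374,101) straddle the jaws' centre. I'm lowering the stone gently.

>>> servo_tool --pt "0 0 0 0 0 15 1" --pt "0 0 0 0 0 25 1" --pt "0 0 0 0 0 25 1" --pt "0 0 0 0 0 20 1" --pt "0 0 0 0 0 15 1" --pt "0 0 0 0 0 12 1" --pt "0 0 0 0 0 10 1" --pt "0 0 0 0 0 8 1" --pt "0 0 0 0 0 6 1" --pt "0 0 0 0 0 2 1" --pt "0 0 0 0 0 0 1"

```text
time_s: 22.12
position: [0.5446, 0.082, 0.0124]
tcp_rot: [2.078, 2.356, 0.0]
wrist_force: [0.7, 0.2, -2.6]
grip_width: 0.0587
```

>>> servo_tool --pt "0 0 0 0 0 1 1" --pt "0 0 0 0 0 1 1" --pt "0 0 0 0 0 0 1" --pt "0 0 0 0 0 0 1"

```text
time_s: 22.62
position: [0.5445, 0.082, 0.0103]
tcp_rot: [2.078, 2.356, 0.0]
wrist_force: [-0.1, 0.0, -2.4]
grip_width: 0.0583
```

>>> servo_tool --pt "0 0 0 0 0 1 1" --pt "0 0 0 0 0 0.5 1" --pt "0 0 0 0 0 0 1" --pt "0 0 0 0 0 0 1"

```text
time_s: 23.12
position: [0.5447, 0.082, 0.0095]
tcp_rot: [2.077, 2.356, 0.001]
wrist_force: [-3.3, -0.9, 16.5]
grip_width: 0.0583
```

>>> servo_tool --pt "0 0 0 0 0 -0.5 -0.3" --pt "0 0 0 0 0 0 -0.5" --pt "0 0 0 0 0 0 -0.65" --pt "0 0 0 0 0 0 -0.65" --pt "0 0 0 0 0 0 -0.65" --pt "0 0 0 0 0 -5 -0.65" --pt "0 0 0 0 0 -15 -0.65" --pt "0 0 0 0 0 -30 -0.65" --pt "0 0 0 0 0 -40 -0.65" --pt "0 0 0 0 0 -50 -0.65" --pt "0 0 0 0 0 0 -0.65"

```text
time_s: 24.5
position: [0.5465, 0.0821, 0.1539]
tcp_rot: [2.074, 2.353, 0.008]
wrist_force: [0.4, -0.5, -0.1]
grip_width: 0.0708
```

```bash
python3 -c "
from h import *
plan(.5635,-.072,.15,97.2)
snap('wrist','w8.png')"
```

```text
t 24.5 pos [0.5465 0.0821 0.1539] yaw 7.2 tilt [0.007 0.   ] q6 -0.08 F [ 0.4 -0.5 -0.1] w 0.0708
turn z -90.00111314207288 shift [   2.5 -155.1    3.9]
```

View pics/w8.png

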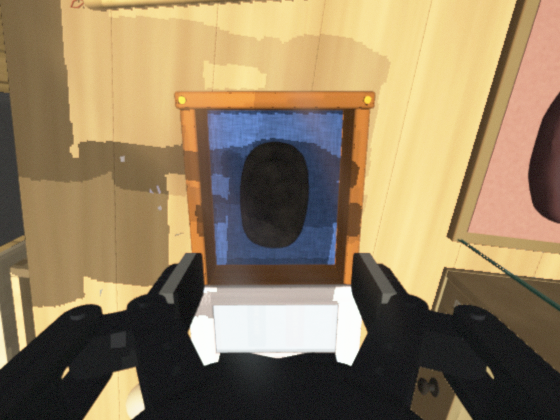

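The stone lies flat in the middle of the bay at (274,195). Next I'll turn the gripper and go to the pull.

>>> servo_tool --pt "0 0 -10 0 0 0 0.2" --pt "0 0 -10 0 0 0 0.2" --pt "0 0 -10 0 0 0 0.2" --pt "0 0 -10 0 0 0 0.2" --pt "0 0 -10 0 0 0 0.2" --pt "0 0 -10 0 0 0 0.2" --pt "0 0 -10 0 0 0 0.2" --pt "0 0 -10 0 0 0 0.2" --pt "0 0 -10 0 0 0 0.2"

```text
time_s: 25.68
position: [0.5438, 0.082, 0.1486]
tcp_rot: [0.206, -3.133, -0.0]
wrist_force: [0.1, 0.0, -0.6]
grip_width: 0.0342
```

>>> servo_tool --pt "0 0 0 1 -25 0 0.2" --pt "0 0 0 0 -35 0 0.2" --pt "0 0 0 0 -35 0 0.2" --pt "0 0 0 0 -35 0 0.2" --pt "0 0 0 1 -23 0 0.2" --pt "0 0 0 0 0 0 0.2"

```text
time_s: 26.42
position: [0.5612, -0.0712, 0.1487]
tcp_rot: [0.194, -3.134, -0.0]
wrist_force: [0.1, 1.0, -0.2]
grip_width: 0.0339
```

```bash
python3 -c "
from h import *
plan(.5615,-.0707,.070,97.2)"
```

```text
t 26.43 pos [ 0.5612 -0.0712  0.1487] yaw 97.1 tilt [-0.001  0.   ] q6 -1.93 F [ 0.1  1.  -0.2] w 0.0339
turn z -0.11584487736143956 shift [-0.3  0.5 78.7]
```

>>> servo_tool --pt "0 0 0 0 0.5 25 0.2" --pt "0 0 0 0 0 25 0.2" --pt "0 0 0 0 0 20 0.2" --pt "0 0 0 0 0 8 0.2" --pt "0 0 0 0 0 0 0.5" --pt "0 0 0 0 0 0 1" --pt "0 0 0 0 0 0 1" --pt "0 0 0 0 0 0 1" --pt "0 0 0 0 0 0 1"

```text
time_s: 27.55
position: [0.5618, -0.0696, 0.0718]
tcp_rot: [-0.197, 3.135, -0.0]
wrist_force: [-2.1, 2.1, 6.5]
grip_width: 0.0125
```

>>> servo_tool --pt "0 0 0 0 5 0 1" --pt "0 0 0 0 12 0 1" --pt "0 0 0 0 20 0 1" --pt "0 0 0 0 20 0 1" --pt "0 0 0 0 20 0 1" --pt "0 0 0 0 20 0 1" --pt "0 0 0 0 20 0 1" --pt "0 0 0 0 12 0 1" --pt "0 0 0 0 6 0 1" --pt "0 0 0 0 0 0 1" --pt "0 0 0 0 0 0 1"

```text
time_s: 28.92
position: [0.5447, 0.0646, 0.0718]
tcp_rot: [-0.197, 3.135, 0.0]
wrist_force: [-4.4, 1.8, 9.0]
grip_width: 0.0126
```

>>> servo_tool --pt "0 0 0 0 3 0 1" --pt "0 0 0 0 3 0 1" --pt "0 0 0 0 2 0 1" --pt "0 0 0 0 0 0 1" --pt "0 0 0 0 0 0 1"

```text
time_s: 29.55
position: [0.5437, 0.0723, 0.0718]
tcp_rot: [-0.197, 3.135, -0.0]
wrist_force: [-4.4, 1.8, 7.9]
grip_width: 0.0128
```

>>> servo_tool --pt "0 0 0 0 2 0 1" --pt "0 0 0 0 1 0 1" --pt "0 0 0 0 0 0 1" --pt "0 0 0 0 0 0 1"

```text
time_s: 30.05
position: [0.5433, 0.0752, 0.0718]
tcp_rot: [-0.197, 3.135, -0.0]
wrist_force: [-4.0, -1.4, 8.2]
grip_width: 0.0125
```

>>> servo_tool --pt "0 0 0 0 1 0 1" --pt "0 0 0 0 1 0 1" --pt "0 0 0 0 0 0 1" --pt "0 0 0 0 0 0 1"

```text
time_s: 30.55
position: [0.5433, 0.0756, 0.0718]
tcp_rot: [-0.198, 3.135, -0.004]
wrist_force: [-3.4, -17.3, 7.7]
grip_width: 0.0125
```

Two more millimetres commanded gave 0.4 mm of movement and 17 N of force, so the door is against the stop. I'll release, retreat and check.

>>> servo_tool --pt "0 0 0 0 -1.5 0 1" --pt "0 0 0 0 0 0 0.6" --pt "0 0 0 0 0 0 0.2" --pt "0 0 0 0 0 0 0.2" --pt "0 0 0 0 0 -20 0.2" --pt "0 0 0 0 0 -40 0.2" --pt "0 0 0 -20 0 -40 0.2" --pt "0 0 0 0 -30 -40 0.2" --pt "0 0 0 0 -40 -40 0.2" --pt "0 0 0 0 -40 -20 0.2" --pt "0 0 0 0 -40 0 0.2" --pt "0 0 0 0 0 0 0.2"

```text
time_s: 32.05
position: [0.5822, -0.0728, 0.2714]
tcp_rot: [-0.193, 3.135, -0.001]
wrist_force: [-0.1, -0.1, 0.0]
grip_width: 0.0344
```

```bash
python3 -c "
from h import *
plan(.5,0,.2,97.2)
a=grab_frame('wrist')[:,:,::-1];b=grab_frame('scene')[:,:,::-1][150:330,140:460]
cv2.imwrite('pics/w9.png',np.hstack([cv2.resize(a,(440,330)),cv2.resize(b,(360,330))]))"
```

```text
t 32.05 pos [ 0.5822 -0.0728  0.2714] yaw 97.0 tilt [ 0.    -0.001] q6 -1.92 F [-0.1 -0.1  0. ] w 0.0344
turn z -0.15751885219644635 shift [72.4 82.6 71.4]
```

View pics/w9.png

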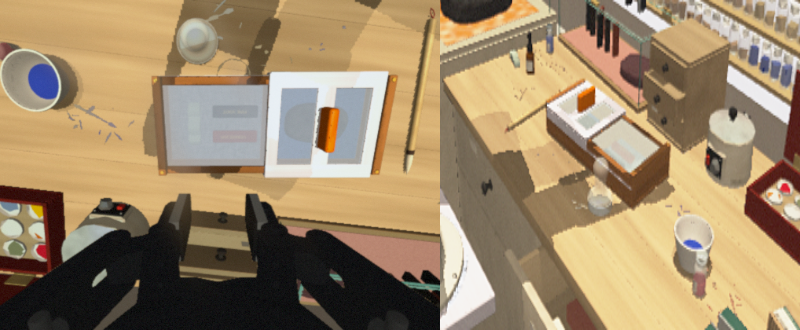

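The door sits against the end frame (its edge at x of about 388, beside the end wall). The stone shows beneath the pane, the brush is flat on the bench at (420,90), and the bystanders are standing.

```bash
python3 -c "
from cell import job
print(job.job_done())"
```

```text
the job is handed in; nothing more can be done
None
```

The job is done and was handed in at about 32 s of the 72 s allowed; the hand-in reports no verdict.

- **Brush:** I lifted it off the case and laid it flat on the bench between the case and where the stone had been, at about (0.485, 0.24).
- **Door:** I first opened it from about 0.11 to about 0.147 m. After the stone was in, I slid it shut until it hit the stop: 2 mm more of commanded push gave 0.4 mm of movement and 17 N. That shut position agrees with the case's dimensions to about 1 mm.
- **Stone:** I lowered it until it touched the bay floor, released it there, and the wrist picture showed it flat and centred.
- **Last check:** In the final pictures the door was shut, the stone showed under the pane, the brush was flat and the bystanders looked undisturbed, with the arm clear. I judged the bystanders by eye and did not re-measure their positions.

No check failed. The gripper read 1.5 to 5 mm less than each object's stated width, but every grip held. I viewed 12 pictures, two over the budget of 10.

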